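Slide the brass disc across the nest plate until it drops into its pocket

TASK

Pick the brass disc up by its stud, lay it flat on the plain end of the jig's nest plate, then slide it along the plate, pressing lightly, until it drops into the shallow round pocket, and leave it there fully home and flat. Slide it all the way to the pocket without lifting it off the plate over the pocket end, and press gently throughout, never as hard as 35 N. Leave the bottle, the tape and the marker where they are.

Things in the scene. Friction and masses are not known exactly. Their poses are not given: they have to be found in the camera images.
- disc: Brass disc, 60 mm across, 8 mm thick, lower rim chamfered 1.5 mm, about 0.16 kg, with an upright dark steel stud in its middle, 20 mm across and 26 mm tall above the disc (34 mm overall; the 1.5 mm collar at its foot is for looks). Stands on the bench left of the jig. Origin: centre of its underside, z up along the stud. Friction on the plate about 0.6.
- jig: Heavy fixed jig: dark steel base, 140 (its x) x 250 (its y) x 8 mm, with a level aluminium nest plate, 110 (x) x 220 (y) mm, clamped on top; the plate's flat top is 24 mm above the bench. Screw heads 10 mm across, 4 mm high, in the plate's corners (47 and 102 mm from its centre). Plain end towards +y, round pocket towards -y. Origin: centre of the base's underside, z up.
- pocket_nominal (a point): Point on the jig's base, 55 mm from its centre to its -y, level with the plate's top. The pocket (63 mm across, 5 mm deep, upright walls, black floor; the seated disc stands 3 mm proud) is centred near it: the nest plate was shifted on its slide and clamped, up to 7 mm either way in the jig's x and also in its y, unmeasured, new each time. Axes as the jig's.
- plain_end (a point): Point on the jig's base, 55 mm from its centre to its +y, level with the nest plate's top (24 mm above the bench): about the middle of the plain end.
- wash_bottle_2: Clear bottle with a red cap, 53 mm across, 172 mm tall, behind the jig. Bystander, not to be moved. Origin: centre of its underside.
- tape: Roll of black tape lying flat, 62 x 59 x 19 mm, behind the jig to the left. Bystander, not to be moved. Origin: centre of its underside.
- marker: White and black marker pen, 132 mm long, 19 mm thick, lying behind and to the left of the disc. Bystander, not to be moved. Origin: centre of its underside.
There are look-alikes about, which are no part of the job. Leave any pink look-alike of the disc alone.

How it is judged (in metres and radians):
On the way, in this order (a step that is already met when the one before it is completed fails the run):
1. the disc lies flat on the plain end of the nest plate (y of disc in the frame of jig above 0.01 m and horizontal distance between disc and plain_end below 0.045 m and z of disc in the frame of jig between 0.0225 and 0.026 m and angle between disc's own z axis and vertical below 0.06 rad and contact force between disc and jig above 0.3 N), for 0.1 s.
2. the disc has dropped into the pocket (z of disc in the frame of jig between 0.017 and 0.0205 m and horizontal distance between disc and pocket_nominal below 0.014 m and angle between disc's own z axis and vertical below 0.05 rad), for 0.2 s.
At the end, for the whole second after the job is handed in: The disc rests in the pocket: its underside within 1.5 mm of the pocket floor (at least 3.5 mm below the nest plate's top), its centre within 14 mm of the unshifted pocket centre, tilted less than 3 degrees, still and released (all of step 2 and linear speed of disc below 0.01 m/s); the robot touches nothing.
It fails at once if the disc is pressed on the jig with more than 35 N (contact force between disc and jig above 35 N).
It fails at once if the disc is raised more than 8 mm off the nest plate over the pocket end (within 60 mm of the unshifted pocket centre) (horizontal distance between disc and pocket_nominal below 0.06 m and z of disc in the frame of jig above 0.032 m).
It fails at once if the bottle, the tape or the marker is moved more than 30 mm (distance of any of wash_bottle_2, tape, marker from where it was at the start of the episode above 0.03 m).
It also fails if it takes over 72 s, if anything falls off the work surface, if the arm or the gripper's body presses on something with over 40 N, if the wrist force passes 120 N, or if a joint passes its speed limit or range.

ROBOT

A 6-joint arm with a two-finger parallel gripper is mounted at the origin on a cart in front of the work surface, level with it; the furniture and walls round the work are solid. World frame = base frame: x ahead of the robot, y to its left, z up, the work surface at z = 0. Lengths are in m, angles in degrees, forces in N, time in s.
With the tool pointing down it reaches from about 0.35 to 0.875 m from the base axis. Payload 4.2 kg.
Tool frame: the origin (TCP) lies midway between the tips of the shut fingers; the grasp point (between the pads) lies 19 mm behind it; z points along the fingers, x is the direction in which the jaws open and shut, and the axes are right-handed (so a half turn about z gives the same grasp; the last joint's range is limited). The gripper opens to 87 mm and grips with 3 to 60 N. Pads are 19 mm wide; open, the fingers measure 117 mm over their backs; the gripper's body (75 mm by 190 mm) begins 51 mm behind the grasp point.
Start: joints at [-52.563, 22.042, 0.453, 0, -68.411, -14.817], TCP at [0.24, -0.577, 0.184] pointing down, gripper open.
Joint ranges: [-179.83, 179.83], [-69.29, 118.12], [-61.27, 80.66], [-181.25, 117.63], [-171.15, -9.14], [-177.46, 177.46]. Speed limits (degrees/s): [159.86, 159.86, 180, 180, 180, 180].

INTERFACE

Orientations are given as a 3x3 rotation matrix whose columns are the frame's x, y, z axes.
In Python, from station import sense, capture, finish_job, find_in gives the robot as it stands.
- The arm moves only by the shell command python3 -m creep 'ROWS'. ROWS is JSON, a list of rows, each a list of 7 numbers: the shift along the tool's x, y, z in mm, then the turn, a rotation vector about the tool's x, y, z in degrees, then the opening, from 0 (shut) to 1 (fully open). A call has exactly 10 rows; each row shifts and turns the commanded pose from where the row before left it, along the tool's axes as they then stand; what a row does not reach is not made up. A row lasts 1/8 s, in which the tool goes at most 62.5 mm and 10.7 degrees, less where a joint would pass 70% of its speed; a pose out of reach is approached as far as the arm can. A call with a gripper value outside its range is refused whole. The fingers move at their own pace and stop on an object; the grip force is fixed at half the most. Time passes only in rows, so rows that do not move let the fingers close, or fill a call up. It gives the time, the measured TCP pose, the force and the opening at its end, in the units of the state.
- sense(): the state, without advancing time (a new reading comes with each control period).
- capture(name): name is "side" or "top"; returns a dict with "color" (480x640x3 uint8, blue, green, red), "vertical_fov" (degrees; the focal length in pixels is half the picture's height over the tangent of half this angle, whatever the lens; pixels are square), "cx", "cy" (the principal point, pixels), "k1" (the pictures are not rectified: a ray, as slopes to the right and down, at radius r is drawn at 1 + k1 r^2 times it, then the intrinsics apply), "R" (3x3) and "t" (3): a world point X has camera coordinates R X + t. Camera axes: x right, y down, z forward; pixel columns grow to the right and rows downward; lengths in m; the calibration is good to about 2 mm. A picture is of the moment at which its call begins. There is no depth.
- finish_job(): hands the job in, once; it reports no verdict.
Trained networks look in the newest picture that a camera, given by its name, has taken for a name from the list of things; names that differ only in an ending like _2 or _b are one class to them, and where a whole thing is asked for, a point or a joint stands for the part that bears it (a point fixed in the world has none). Each returns a list of dicts, best first, with "p" (0 to 1); they miss things now and then, are a little off and sometimes report something else, mostly with a low value. They report only what shows in the picture. A call takes as long as a camera call. They do not tell look-alikes from the thing itself.
- find_in(camera, name): "xy" ([column, row] in pixels, amid what is visible of it).
The state is a dict: "time_s": time; "joints": joint angles; "joint_velocities": joint speeds; "effort": joint torques, N m; "tcp_pos": TCP position; "ee_rot": TCP orientation; "wrist_force": force on the tool from outside, world axes, zero at the start; "moment": the same for the moment, N m; "gripper_width": opening from 0.0 (shut) to 1.0 (fully open).
Only numpy, scipy, OpenCV 4.12 (cv2) and the standard library are available. Lean on these libraries where they do the work, as an engineer would, in place of code of your own. Each camera call takes 0.05 s, during which the arm holds its last target. There are 200 camera calls.

## Working session

There is one attempt and no reset: what is moved stays moved. The work goes in short steps, Python scripts to look and compute and a shell command to move; the robot and the scene stay as the last step left them, time stands still between calls to the robot, and variables do not carry over. Pictures are saved under pics/ and viewed, about 8 in all and at most 12, crops included, and the job is handed in when it is done.

```bash
mkdir -p pics; cat > h.py <<'E'
import numpy as np, cv2
from station import sense, capture, find_in
def K(c):
    f=240/np.tan(np.radians(c["vertical_fov"])/2); return f
def ray(c,uv):
    f=K(c); d=(np.array(uv,float)-[c["cx"],c["cy"]])/f
    s=d.copy()
    for _ in range(30): s=d/(1+c["k1"]*(s@s))
    R=np.array(c["R"]);t=np.array(c["t"])
    return -R.T@t, R.T@np.r_[s,1]
def onz(c,uv,z):
    o,d=ray(c,uv); return o+d*(z-o[2])/d[2]
def proj(c,X):
    p=np.array(c["R"])@np.array(X)+np.array(c["t"]); s=p[:2]/p[2]
    return s*(1+c["k1"]*(s@s))*K(c)+[c["cx"],c["cy"]]
E
python3 - <<'E'
from h import *
for n in("top","side"):
    c=capture(n); cv2.imwrite(f"pics/{n}0.png",c["color"])
    print(n,-np.array(c["R"]).T@c["t"],c["vertical_fov"],c["k1"])
    for o in("disc","jig","wash_bottle_2","tape","marker"):
        print(o,[(np.round(d["xy"]),round(d["p"],2),onz(c,d["xy"],.024).round(3)) for d in find_in(n,o)][:4])
s=sense();print(s["ee_rot"],s["tcp_pos"],s["time_s"])
E
```

```text
top [0.4287727  0.10972174 0.95137751] 53.75499865176419 0.01992049568868842
disc [(array([235., 352.]), 0.85, array([0.357, 0.282, 0.024])), (array([196., 280.]), 0.83, array([0.495, 0.362, 0.024]))]
jig [(array([383., 252.]), 0.94, array([ 0.551, -0.004,  0.024]))]
wash_bottle_2 [(array([464., 137.]), 0.85, array([ 0.788, -0.173,  0.024]))]
tape [(array([285., 166.]), 0.97, array([0.726, 0.193, 0.024]))]
marker [(array([204., 192.]), 0.76, array([0.672, 0.355, 0.024]))]
side [ 0.90557224 -0.37375216  1.06620904] 47.1775054959506 -0.1384726670409456
disc [(array([365., 142.]), 0.91, array([0.5  , 0.357, 0.024])), (array([328., 166.]), 0.77, array([0.468, 0.249, 0.024])), (array([302., 140.]), 0.71, array([0.372, 0.277, 0.024])), (array([292., 270.]), 0.23, array([ 0.559, -0.014,  0.024]))]
jig [(array([294., 268.]), 0.57, array([ 0.559, -0.009,  0.024]))]
wash_bottle_2 [(array([336., 378.]), 0.81, array([ 0.765, -0.148,  0.024]))]
tape [(array([406., 238.]), 0.86, array([0.716, 0.189, 0.024])), (array([292., 268.]), 0.44, array([ 0.557, -0.009,  0.024]))]
marker [(array([430., 177.]), 0.75, array([0.679, 0.359, 0.024]))]
[[-3.84656387e-01  9.23059837e-01  2.35957940e-05]
 [ 9.23059837e-01  3.84656388e-01 -3.96921754e-05]
 [-4.57145258e-05  6.51248101e-06 -9.99999999e-01]] [ 0.24040522 -0.57690785  0.18416726] 0.6
```

View pics/top0.png

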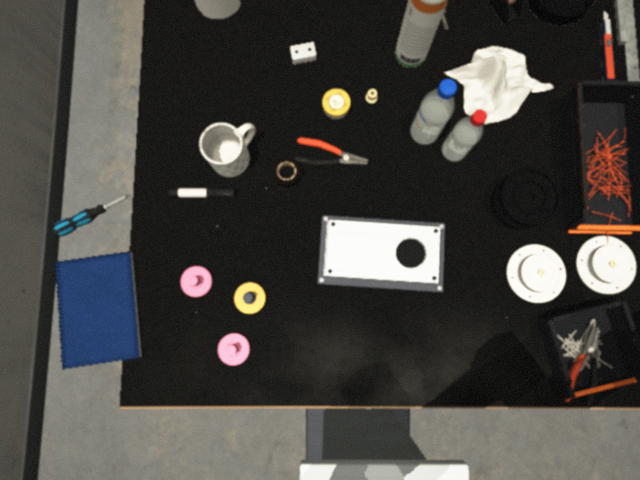

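View pics/side0.png

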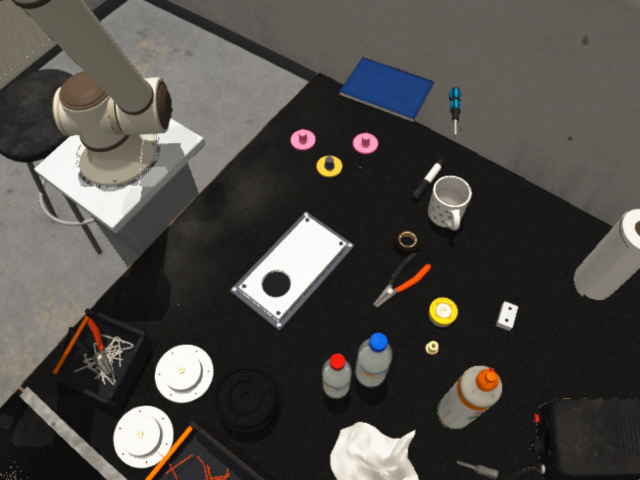

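The top view shows the brass disc with its dark stud at (249,298). Its look-alikes are pink discs at (196,281) and (233,350), and a yellow roll with a white middle at (336,103). The jig is at (383,252) with the pocket at (411,253), so its plain end points left (+y). By the description I choose (249,298). In the side view it is at (328,166) and the pocket is at (276,284).

```bash
python3 - <<'E'
from h import *
tiles=[]
for n,dp,pp in(("top",(249,298),(411,253)),("side",(328,166),(276,284))):
    c=capture(n);im=c["color"];hsv=cv2.cvtColor(im,cv2.COLOR_BGR2HSV)
    def blob(m,p,r):
        q=np.zeros_like(m);x,y=p;q[y-r:y+r,x-r:x+r]=m[y-r:y+r,x-r:x+r]
        cs,_=cv2.findContours(q,cv2.RETR_EXTERNAL,cv2.CHAIN_APPROX_NONE)
        return max(cs,key=cv2.contourArea)
    y=cv2.inRange(hsv,(15,80,90),(40,255,255))
    e=cv2.fitEllipse(cv2.convexHull(blob(y,dp,25)));print(n,"disc",np.round(e[0],1),np.round(e[1],1),onz(c,e[0],.008 if n=="side" else .007).round(4))
    g=cv2.cvtColor(im,cv2.COLOR_BGR2GRAY)
    r=22; e=cv2.fitEllipse(blob(cv2.inRange(g,0,110),pp,r));print("pocket",np.round(e[0],1),np.round(e[1],1),onz(c,e[0],.024).round(4))
    pl=blob(cv2.inRange(g,150,255),(383,252) if n=="top" else (294,268),75)
    w=cv2.minAreaRect(np.array([onz(c,p[0],.024)[:2]*1000 for p in pl],np.float32));print("plate mm",w)
    # base: brightness > bench
    x,yy=dp; tiles.append(cv2.resize(im[yy-40:yy+40,x-40:x+40],(400,400),interpolation=cv2.INTER_CUBIC))
    jx,jy=(383,252) if n=="top" else (294,268)
    print("gray row",g[jy-45:jy-30,jx].tolist())
cv2.imwrite("pics/crop.png",np.hstack(tiles))
E
```

```text
top disc [249.2 297.7] [32.3 33.2] [0.4616 0.2608 0.007 ]
pocket [410.4 252.7] [27.2 27.7] [ 0.55   -0.0576  0.024 ]
plate mm ((555.8212280273438, -0.6447601318359375), (239.5136260986328, 120.01203918457031), 86.1530532836914)
gray row [23, 28, 27, 27, 25, 22, 23, 29, 30, 25, 23, 40, 69, 94, 104]
side disc [328.9 165.7] [22.  26.5] [0.4618 0.2599 0.008 ]
pocket [275.8 283.7] [24.5 27. ] [ 0.551  -0.0587  0.024 ]
plate mm ((550.7323608398438, -3.2641448974609375), (231.6919403076172, 120.28338623046875), 85.6683349609375)
gray row [72, 95, 98, 99, 118, 173, 235, 248, 250, 249, 249, 249, 249, 250, 250]
```

View pics/crop.png

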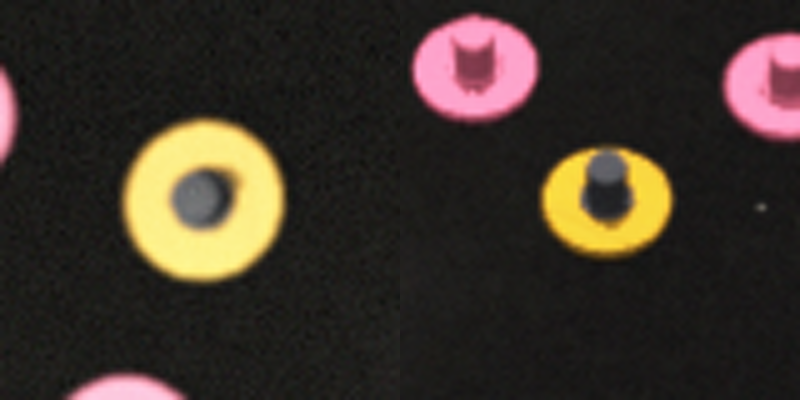

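The crop confirms the choice: a yellow disc with a dark upright stud, and the neighbours are pink. The disc is at (0.4617, 0.2603), the pocket at about (0.5505, -0.058), and jig +y lies at about 86° in the world. I'll align tool x with jig +y and move over the disc.

```bash
python3 -m creep '[[0,0,0,0,0,8.87,1],[0,0,0,0,0,8.87,1],[0,0,0,0,0,8.87,1],[48,9,0,0,0,0,1],[48,9,0,0,0,0,1],[48,9,0,0,0,0,1],[48,9,0,0,0,0,1],[48,9,0,0,0,0,1],[48,9,0,0,0,0,1],[48,9,0,0,0,0,1]]'; python3 -m creep '[[51,10,0,0,0,0,1],[51,10,0,0,0,0,1],[51,10,0,0,0,0,1],[51,10,0,0,0,0,1],[51,10,0,0,0,0,1],[51,10,0,0,0,0,1],[51,10,8,0,0,0,1],[51,10,20,0,0,0,1],[51,10,20,0,0,0,1],[51,10,20,0,0,0,1]]'
cat >> h.py <<'E'
def go(x,y,z):
    s=sense();R=np.array(s["ee_rot"])
    print("t",s["time_s"],"tcp",np.round(s["tcp_pos"],4),"yaw",np.degrees(np.arctan2(R[1,0],R[0,0])).round(2),"down",R[:,2].round(4),"F",np.round(s["wrist_force"],1),"w",round(s["gripper_width"],3),"tool mm",((np.array([x,y,z])-s["tcp_pos"])@R*1000).round(1))
E
python3 -c "
from h import *
go(.4617,.2603,.0115)"
```

```text
time_s: 1.95
tcp_pos: [0.3269, -0.2447, 0.1845]
ee_rot: [[0.07, 0.998, 0.001], [0.998, -0.07, -0.0], [-0.0, 0.001, -1.0]]
wrist_force: [0.5, 0.1, 0.1]
gripper_width: 0.997
time_s: 3.2
tcp_pos: [0.4623, 0.2576, 0.1158]
ee_rot: [[0.069, 0.998, 0.001], [0.998, -0.069, 0.0], [0.001, 0.001, -1.0]]
wrist_force: [0.5, 0.0, 0.5]
gripper_width: 0.999
t 3.2 tcp [0.4623 0.2576 0.1158] yaw 86.04 down [ 8.e-04  5.e-04 -1.e+00] F [0.5 0.  0.5] w 0.999 tool mm [  2.6  -0.8 104.3]
```

```bash
python3 -m creep '[[1.5,-0.5,14,0,0,0,1],[0.5,-0.3,14,0,0,0,1],[0,0,14,0,0,0,1],[0,0,14,0,0,0,1],[0,0,14,0,0,0,1],[0,0,14,0,0,0,1],[0,0,10,0,0,0,1],[0,0,8,0,0,0,1],[0,0,0,0,0,0,1],[0,0,0,0,0,0,1]]'
python3 -m creep '[[0,0,0,0,0,0,0],[0,0,0,0,0,0,0],[0,0,0,0,0,0,0],[0,0,0,0,0,0,0],[0,0,0,0,0,0,0],[0,0,0,0,0,0,0],[0,0,0,0,0,0,0],[0,0,0,0,0,0,0],[0,0,0,0,0,0,0],[0,0,0,0,0,0,0]]'
python3 -c "
from h import *
go(.4617,.2603,.0115)"
```

```text
time_s: 4.45
tcp_pos: [0.4615, 0.2581, 0.0145]
ee_rot: [[0.069, 0.998, 0.001], [0.998, -0.069, 0.001], [0.001, 0.001, -1.0]]
wrist_force: [0.9, -0.1, -0.3]
gripper_width: 0.994
time_s: 5.7
tcp_pos: [0.4612, 0.2577, 0.0141]
ee_rot: [[0.07, 0.998, -0.0], [0.998, -0.07, -0.0], [-0.0, -0.0, -1.0]]
wrist_force: [-0.4, 0.6, -0.9]
gripper_width: 0.019
t 5.7 tcp [0.4612 0.2577 0.0141] yaw 86.01 down [-1.e-04 -1.e-04 -1.e+00] F [-0.4  0.6 -0.9] w 0.019 tool mm [2.6 0.3 2.6]
```

The gripper closed to 1.6 mm, so it missed the stud. I'll look.

```bash
python3 - <<'E'
from h import *
t=[]
for n in("top","side"):
    c=capture(n);s=sense();u=proj(c,s["tcp_pos"]);print(n,u.round(1),proj(c,np.array(s["tcp_pos"])+[0,0,.02]))
    x,y=u.round().astype(int);t.append(cv2.resize(c["color"][y-50:y+50,x-50:x+50],(400,400),interpolation=cv2.INTER_CUBIC))
cv2.imwrite("pics/g1.png",np.hstack(t))
E
```

```text
top [250.2 297.7] [248.54340892 297.38556363]
side [328.2 164.7] [328.18956144 159.60406301]
```

View pics/g1.png

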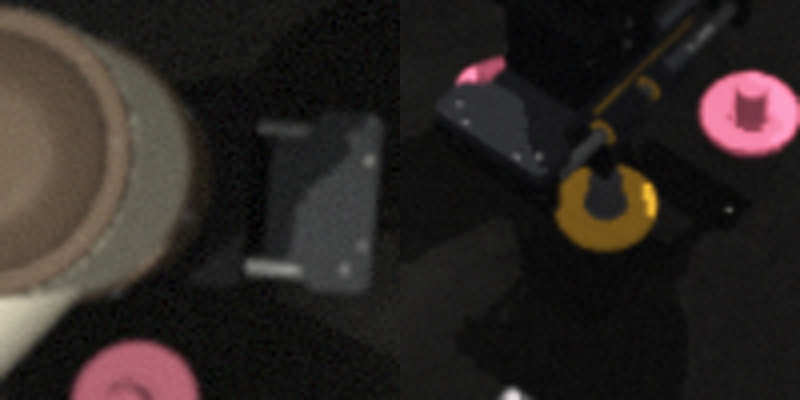

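```bash
python3 - <<'E'
from h import *
c=capture("side");s=sense();print(s["gripper_width"],s["joints"])
im=(255*(c["color"][115:190,280:380]/255.)**.45).astype(np.uint8)
im=cv2.resize(im,(800,600),interpolation=cv2.INTER_CUBIC)
for p,col in((s["tcp_pos"],(0,0,255)),(np.array(s["tcp_pos"])+[0,0,.019],(0,255,0)),((.4617,.2603,.034),(255,0,0))):
    u=(proj(c,p)-[280,115]+.5)*8; cv2.circle(im,tuple(int(v) for v in u),4,col,-1)
cv2.imwrite("pics/g2.png",im)
E
```

```text
0.0033731724129876114 [ 4.68072940e+01  2.37309937e+01 -2.53498589e+01  2.60570876e-03
 -4.09201505e+01 -1.40797758e+02]
```

View pics/g2.png

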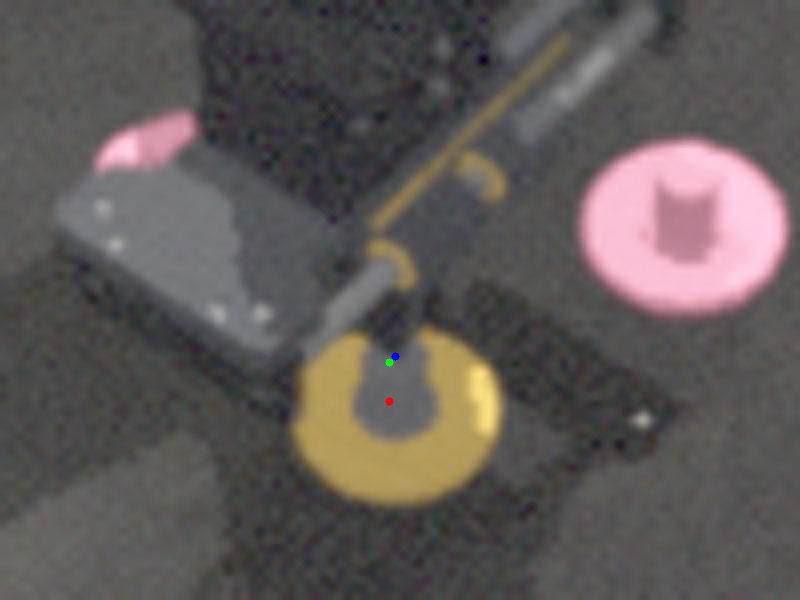

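```bash
python3 - <<'E'
from h import *
c=capture("side");s=sense();R=np.array(s["ee_rot"]);p=np.array(s["tcp_pos"])
for X in(-95,95):
  for Y in(-37.5,37.5):
    for Z in(-70,-130): print(X,Y,Z,((proj(c,p+R@np.array([X,Y,Z])/1000)-[280,115]+.5)*8).round())
for n in ("side","top"):
  c=capture(n); print(n,[(np.round(d["xy"],1),round(d["p"],2),onz(c,d["xy"],.01).round(3)) for d in find_in(n,"disc")])
E
```

```text
-95 -37.5 -70 [ 67. 398.]
-95 -37.5 -130 [ 53. 264.]
-95 37.5 -70 [276. 539.]
-95 37.5 -130 [270. 408.]
95 -37.5 -70 [494.  -7.]
95 -37.5 -130 [ 498. -149.]
95 37.5 -70 [698. 117.]
95 37.5 -130 [711. -23.]
side [(array([365.1, 143.1]), 0.95, array([0.496, 0.365, 0.01 ])), (array([329.2, 166.9]), 0.76, array([0.465, 0.256, 0.01 ])), (array([298.7, 131.8]), 0.36, array([0.342, 0.301, 0.01 ]))]
top [(array([231.6, 351. ]), 0.91, array([0.359, 0.292, 0.01 ]))]
```

```bash
python3 - <<'E'
from h import *
s=sense();R=np.array(s["ee_rot"]);p=np.array(s["tcp_pos"])
cs=capture("side");ct=capture("top")
for a,b in(((60,210),(370,292)),((278,350),(383,118))):
    o1,d1=ray(cs,(280+a[0]/8-.5,115+a[1]/8-.5));o2,d2=ray(ct,(200+b[0]/4-.5,248+b[1]/4-.5))
    k=np.linalg.lstsq(np.c_[d1,-d2],o2-o1,rcond=None)[0]
    P,Q=o1+k[0]*d1,o2+k[1]*d2; print(P.round(4),"gap",np.linalg.norm(P-Q).round(4),"tool",(((P+Q)/2-p)@R*1000).round(1))
E
```

```text
[0.421  0.1662 0.1689] gap 0.0027 tool [ -95.2  -34.6 -154.6]
[0.4932 0.1629 0.167 ] gap 0.0042 tool [ -94.    37.1 -152.7]
```

The triangulated gripper body sits laterally where it should, but the fingers seem to end above the stud. I'll lift and look again.

```bash
python3 -m creep '[[0,0,-10,0,0,0,0],[0,0,-10,0,0,0,0],[0,0,-10,0,0,0,0],[0,0,-10,0,0,0,0],[0,0,-10,0,0,0,0],[0,0,-10,0,0,0,0],[0,0,0,0,0,0,0],[0,0,0,0,0,0,0],[0,0,0,0,0,0,0],[0,0,0,0,0,0,0]]'
python3 - <<'E'
from h import *
c=capture("side");s=sense()
im=(255*(c["color"][100:190,280:400]/255.)**.45).astype(np.uint8)
im=cv2.resize(im,(800,600),interpolation=cv2.INTER_CUBIC);k=800/120
for p,col in((s["tcp_pos"],(0,0,255)),(np.array(s["tcp_pos"])+[0,0,.019],(0,255,0)),((.4617,.2603,.034),(255,0,0))):
    u=(proj(c,p)-[280,100]+.5)*k; cv2.circle(im,tuple(int(v) for v in u),3,col,-1)
cv2.imwrite("pics/g3.png",im)
E
```

```text
time_s: 7.45
tcp_pos: [0.4611, 0.2576, 0.0738]
ee_rot: [[0.07, 0.998, -0.001], [0.998, -0.07, -0.001], [-0.001, -0.001, -1.0]]
wrist_force: [-0.8, 0.0, -0.1]
gripper_width: 0.004
```

View pics/g3.png

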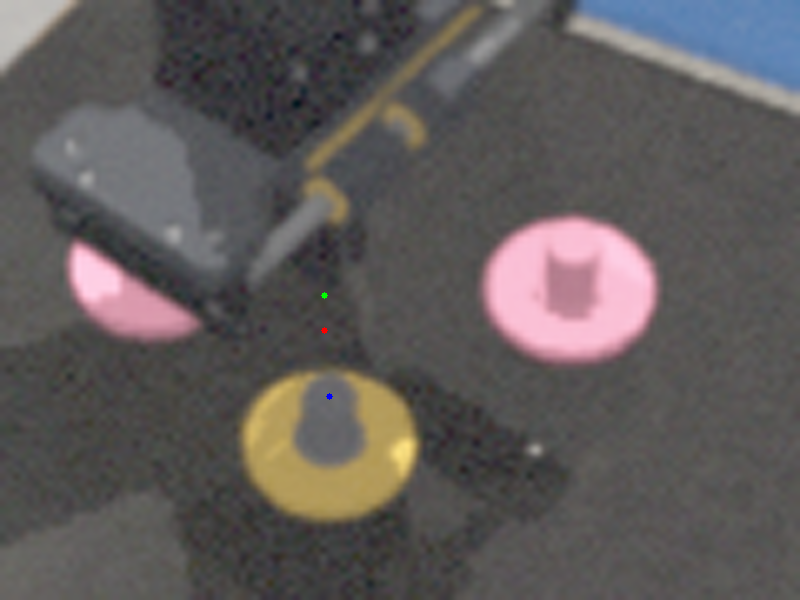

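```bash
python3 - <<'E'
from h import *
t=[]
for n in("side",):
    a=np.mean([capture(n)["color"].astype(float) for _ in range(12)],0)
c=capture("side");s=sense()
im=np.clip(a[125:170,308:353]*4,0,255).astype(np.uint8)
im=cv2.resize(im,(585,585),interpolation=cv2.INTER_CUBIC);k=13
for z,col in((0,(0,0,255)),(.019,(0,255,0)),(.05,(255,0,0)),(.07,(255,255,0))):
    u=(proj(c,np.array(s["tcp_pos"])+[0,0,z])-[308,125]+.5)*k; cv2.circle(im,tuple(int(v) for v in u),3,col,-1)
cv2.imwrite("pics/g4.png",im)
E
```

```text
(no output)
```

View pics/g4.png

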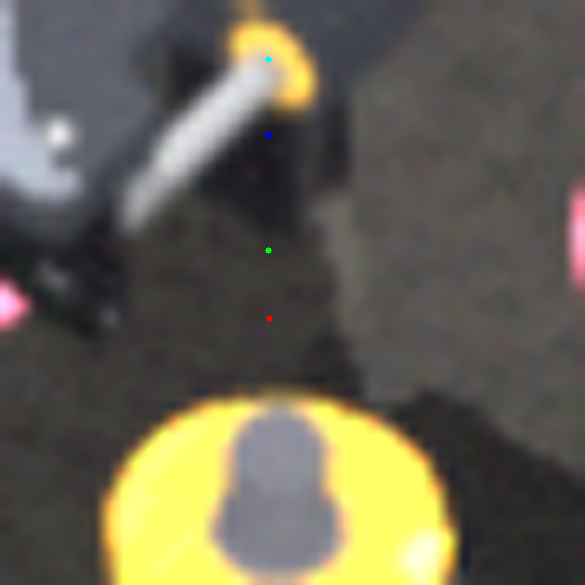

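Averaged and brightened, the picture shows the shut fingertips ending at about (270,230). That is about 22 mm above where the reported TCP projects (270,318), so the jaws closed above the stud. I'll allow for that offset, descend open and watch the force.

```bash
python3 -m creep '[[2,0.5,0,0,0,0,1],[0,0,0,0,0,0,1],[0,0,0,0,0,0,1],[0,0,10,0,0,0,1],[0,0,12,0,0,0,1],[0,0,12,0,0,0,1],[0,0,12,0,0,0,1],[0,0,12,0,0,0,1],[0,0,4,0,0,0,1],[0,0,0,0,0,0,1]]'
python3 -m creep '[[0,0,3,0,0,0,1],[0,0,3,0,0,0,1],[0,0,3,0,0,0,1],[0,0,3,0,0,0,1],[0,0,3,0,0,0,1],[0,0,3,0,0,0,1],[0,0,2,0,0,0,1],[0,0,1,0,0,0,1],[0,0,0,0,0,0,1],[0,0,0,0,0,0,1]]'
python3 -m creep '[[0,0,0,0,0,0,0],[0,0,0,0,0,0,0],[0,0,0,0,0,0,0],[0,0,0,0,0,0,0],[0,0,0,0,0,0,0],[0,0,0,0,0,0,0],[0,0,0,0,0,0,0],[0,0,0,0,0,0,0],[0,0,0,0,0,0,0],[0,0,0,0,0,0,0]]'
```

```text
time_s: 9.4
tcp_pos: [0.4618, 0.2597, 0.0119]
ee_rot: [[0.069, 0.998, -0.0], [0.998, -0.069, -0.0], [-0.0, -0.0, -1.0]]
wrist_force: [0.6, -0.1, 0.2]
gripper_width: 0.983
time_s: 10.65
tcp_pos: [0.4619, 0.2598, -0.0087]
ee_rot: [[0.07, 0.998, 0.0], [0.998, -0.07, 0.0], [0.0, 0.0, -1.0]]
wrist_force: [0.2, 0.6, -0.1]
gripper_width: 1.002
time_s: 11.9
tcp_pos: [0.462, 0.2599, -0.0088]
ee_rot: [[0.069, 0.998, 0.0], [0.998, -0.069, 0.0], [0.0, 0.0, -1.0]]
wrist_force: [0.6, 1.6, -0.2]
gripper_width: 0.205
```

The stud is gripped at width 0.205 (about 18 mm), with no contact force. I'll lift and carry the disc to the plain end.

```bash
python3 -m creep '[[0,0,-5,0,0,0,0],[0,0,-10,0,0,0,0],[0,0,-12,0,0,0,0],[0,0,-12,0,0,0,0],[0,0,-11,0,0,0,0],[-10,5,0,0,0,0,0],[-20,10,0,0,0,0,0],[-25,13,0,0,0,0,0],[-25,13,0,0,0,0,0],[-25,13,0,0,0,0,0]]'
python3 -m creep '[[-25,13,0,0,0,0,0],[-25,13,0,0,0,0,0],[-25,13,0,0,0,0,0],[-15,9,0,0,0,0,0],[-10,5,0,0,0,0,0],[-6,3,0,0,0,0,0],[0,0,0,0,0,0,0],[0,0,0,0,0,0,0],[0,0,0,0,0,0,0],[0,0,0,0,0,0,0]]'
python3 - <<'E'
from h import *
go(.5575,.0417,.0172)
t=[]
for n in("top","side"):
    c=capture(n);x,y=np.round(proj(c,(.555,.02,.05))).astype(int);t.append(cv2.resize(c["color"][y-60:y+60,x-60:x+60],(400,400),interpolation=cv2.INTER_CUBIC))
    im=c["color"];hsv=cv2.cvtColor(im,cv2.COLOR_BGR2HSV);m=cv2.inRange(hsv,(15,80,60),(40,255,255));q=np.zeros_like(m);q[y-50:y+50,x-50:x+50]=m[y-50:y+50,x-50:x+50]
    cs,_=cv2.findContours(q,cv2.RETR_EXTERNAL,cv2.CHAIN_APPROX_NONE)
    if cs:
        e=cv2.fitEllipse(cv2.convexHull(max(cs,key=cv2.contourArea)));print(n,e,onz(c,e[0],.054+.008))
cv2.imwrite("pics/c1.png",np.hstack(t))
E
```

```text
time_s: 13.15
tcp_pos: [0.5083, 0.1495, 0.0407]
ee_rot: [[0.07, 0.998, -0.001], [0.998, -0.07, -0.001], [-0.001, -0.001, -1.0]]
wrist_force: [-0.2, -0.2, -1.9]
gripper_width: 0.206
time_s: 14.4
tcp_pos: [0.5569, 0.0419, 0.0412]
ee_rot: [[0.069, 0.998, 0.0], [0.998, -0.069, 0.0], [0.0, 0.0, -1.0]]
wrist_force: [0.4, -0.3, -1.3]
gripper_width: 0.209
t 14.4 tcp [0.5569 0.0419 0.0412] yaw 86.04 down [ 1.e-04  0.e+00 -1.e+00] F [ 0.4 -0.3 -1.3] w 0.209 tool mm [-0.2  0.7 24. ]
top ((387.79632568359375, 209.5153350830078), (45.99891662597656, 64.41120910644531), 94.3817138671875) [ 0.62850741 -0.00943531  0.062     ]
side ((308.1507568359375, 245.643798828125), (19.713171005249023, 28.6727294921875), 55.23344421386719) [0.56617508 0.03635568 0.062     ]
```

View pics/c1.png

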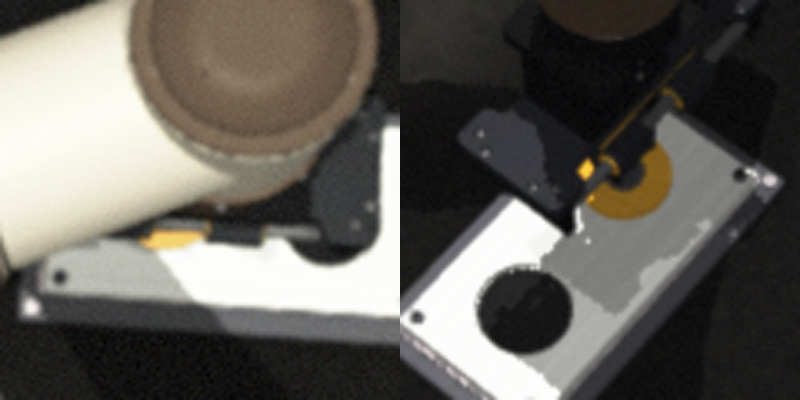

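The side view shows the disc held level over the plain end at (308,245), and the pocket is clear at lower left. I'll lower it to the plate.

```bash
python3 -m creep '[[0,0.5,6,0,0,0,0],[0,0,6,0,0,0,0],[0,0,5,0,0,0,0],[0,0,4,0,0,0,0],[0,0,2,0,0,0,0],[0,0,1,0,0,0,0],[0,0,0,0,0,0,0],[0,0,0,0,0,0,0],[0,0,0,0,0,0,0],[0,0,0,0,0,0,0]]'
python3 -m creep '[[0,0,0.5,0,0,0,0],[0,0,0,0,0,0,0],[0,0,0,0,0,0,0],[0,0,0.5,0,0,0,0],[0,0,0,0,0,0,0],[0,0,0,0,0,0,0],[0,0,0.4,0,0,0,0],[0,0,0,0,0,0,0],[0,0,0,0,0,0,0],[0,0,0,0,0,0,0]]'
```

```text
time_s: 15.75
tcp_pos: [0.5574, 0.0416, 0.0172]
ee_rot: [[0.07, 0.998, 0.0], [0.998, -0.07, 0.0], [0.0, 0.0, -1.0]]
wrist_force: [0.1, 0.4, -0.7]
gripper_width: 0.207
time_s: 17.0
tcp_pos: [0.5574, 0.0416, 0.0158]
ee_rot: [[0.07, 0.998, 0.0], [0.998, -0.07, -0.0], [-0.0, 0.0, -1.0]]
wrist_force: [-0.3, 0.1, -0.8]
gripper_width: 0.203
```

```bash
python3 -m creep '[[0,0,0.5,0,0,0,0],[0,0,0,0,0,0,0],[0,0,0,0,0,0,0],[0,0,0.3,0,0,0,0],[0,0,0,0,0,0,0],[0,0,0,0,0,0,0],[0,0,0,0,0,0,0],[0,0,0,0,0,0,0],[0,0,0,0,0,0,0],[0,0,0,0,0,0,0]]'
python3 -m creep '[[0,0,0.3,0,0,0,0],[0,0,0,0,0,0,0],[0,0,0,0,0,0,0],[0,0,0,0,0,0,0],[0,0,0,0,0,0,0],[0,0,0,0,0,0,0],[0,0,0,0,0,0,0],[0,0,0,0,0,0,0],[0,0,0,0,0,0,0],[0,0,0,0,0,0,0]]'
```

```text
time_s: 18.25
tcp_pos: [0.5574, 0.0416, 0.0151]
ee_rot: [[0.069, 0.998, 0.0], [0.998, -0.069, -0.0], [0.0, 0.0, -1.0]]
wrist_force: [-1.9, 0.7, 3.3]
gripper_width: 0.209
time_s: 19.5
tcp_pos: [0.5575, 0.0416, 0.0151]
ee_rot: [[0.069, 0.998, 0.0], [0.998, -0.069, -0.0], [-0.0, 0.0, -1.0]]
wrist_force: [-2.7, 1.0, 5.4]
gripper_width: 0.208
```

The disc is on the plate with about 7 N of contact. I'll start sliding.

```bash
python3 -m creep '[[-3,0,0,0,0,0,0],[-5,0,0,0,0,0,0],[-5,0,0,0,0,0,0],[-5,0,0,0,0,0,0],[-5,0,0,0,0,0,0],[-5,0,0,0,0,0,0],[-5,0,0,0,0,0,0],[-3,0,0,0,0,0,0],[0,0,0,0,0,0,0],[0,0,0,0,0,0,0]]'
python3 -m creep '[[-3,0,0,0,0,0,0],[-5,0,0,0,0,0,0],[-5,0,0,0,0,0,0],[-5,0,0,0,0,0,0],[-5,0,0,0,0,0,0],[-5,0,0,0,0,0,0],[-5,0,0,0,0,0,0],[-3,0,0,0,0,0,0],[0,0,0,0,0,0,0],[0,0,0,0,0,0,0]]'
```

```text
time_s: 20.75
tcp_pos: [0.5555, 0.0053, 0.0151]
ee_rot: [[0.07, 0.998, 0.001], [0.998, -0.07, -0.0], [0.0, 0.001, -1.0]]
wrist_force: [1.0, 3.3, 4.2]
gripper_width: 0.206
time_s: 22.0
tcp_pos: [0.5529, -0.0306, 0.0151]
ee_rot: [[0.07, 0.998, 0.001], [0.998, -0.07, 0.0], [0.0, 0.001, -1.0]]
wrist_force: [0.9, 4.0, 5.3]
gripper_width: 0.207
```

```bash
python3 -m creep '[[-3,0,0,0,0,0,0],[-4,0,0,0,0,0,0],[-4,0,0,0,0,0,0],[-4,0,0,0,0,0,0],[-3,0,0,0,0,0,0],[-2,0,0,0,0,0,0],[-1,0,0,0,0,0,0],[-1,0,0,0,0,0,0],[0,0,0,0,0,0,0],[0,0,0,0,0,0,0]]'
python3 - <<'E'
from h import *
go(.5505,-.058,.0151)
a=np.mean([capture("side")["color"].astype(float) for _ in range(6)],0)
c=capture("side");x,y=np.round(proj(c,(.5505,-.05,.03))).astype(int)
im=np.clip(a[y-30:y+30,x-30:x+30]*1.5,0,255).astype(np.uint8)
cv2.imwrite("pics/s1.png",cv2.resize(im,(600,600),interpolation=cv2.INTER_CUBIC)); print(x,y)
E
```

```text
time_s: 23.25
tcp_pos: [0.5504, -0.0525, 0.0144]
ee_rot: [[0.07, 0.998, -0.001], [0.998, -0.07, -0.0], [-0.0, -0.001, -1.0]]
wrist_force: [-0.4, 0.8, 2.5]
gripper_width: 0.204
t 23.25 tcp [ 0.5504 -0.0525  0.0144] yaw 86.01 down [-1.1e-03 -4.0e-04 -1.0e+00] F [-0.4  0.8  2.5] w 0.204 tool mm [-5.5  0.5 -0.7]
278 279
```

View pics/s1.png

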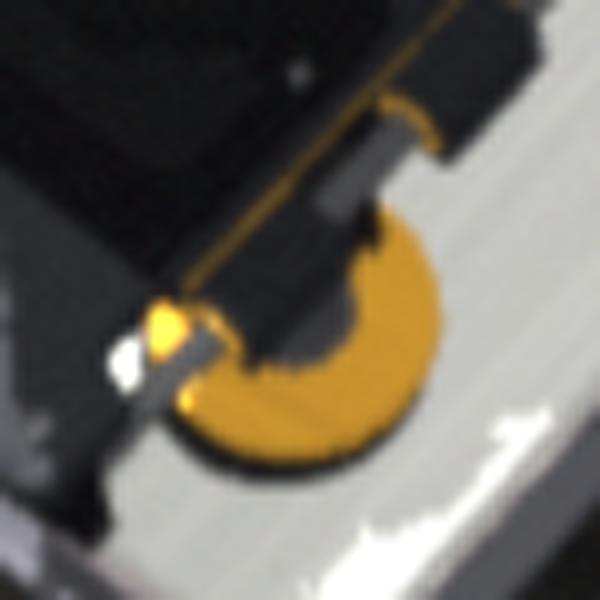

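The crescent of open pocket at (250,470) shows the disc almost over it, leaving a few mm in -y and perhaps a touch in +x. The z is already dropping.

```bash
python3 -m creep '[[-1,0,0,0,0,0,0],[0,0,0,0,0,0,0],[-1,0,0,0,0,0,0],[0,0,0,0,0,0,0],[-1,0,0,0,0,0,0],[0,0,0,0,0,0,0],[0,0,0,0,0,0,0],[0,0,0,0,0,0,0],[0,0,0,0,0,0,0],[0,0,0,0,0,0,0]]'
python3 -m creep '[[-0.5,0,0.5,0,0,0,0],[0,0,0,0,0,0,0],[-0.5,0,0,0,0,0,0],[0,0,0,0,0,0,0],[-0.5,0,0,0,0,0,0],[0,0,0,0,0,0,0],[0,0,0,0,0,0,0],[0,0,0,0,0,0,0],[0,0,0,0,0,0,0],[0,0,0,0,0,0,0]]'
```

```text
time_s: 24.85
tcp_pos: [0.5507, -0.0552, 0.0147]
ee_rot: [[0.07, 0.998, 0.0], [0.998, -0.07, 0.0], [0.0, 0.0, -1.0]]
wrist_force: [0.7, -0.1, -1.9]
gripper_width: 0.21
time_s: 26.1
tcp_pos: [0.5505, -0.0567, 0.0141]
ee_rot: [[0.07, 0.998, -0.0], [0.998, -0.07, 0.0], [-0.0, -0.0, -1.0]]
wrist_force: [0.3, 0.3, -1.4]
gripper_width: 0.208
```

There is no contact although the disc is below plate level, so it is inside the pocket mouth. I'll lower it gently.

```bash
python3 -m creep '[[0,0,0.5,0,0,0,0],[0,0,0,0,0,0,0],[0,0,0.5,0,0,0,0],[0,0,0,0,0,0,0],[0,0,0,0,0,0,0],[0,0,0.3,0,0,0,0],[0,0,0,0,0,0,0],[0,0,0,0,0,0,0],[0,0,0,0,0,0,0],[0,0,0,0,0,0,0]]'
```

```text
time_s: 27.35
tcp_pos: [0.5506, -0.0567, 0.0129]
ee_rot: [[0.07, 0.998, 0.0], [0.998, -0.07, 0.0], [0.0, 0.0, -1.0]]
wrist_force: [-0.1, 0.0, -2.1]
gripper_width: 0.207
```

```bash
python3 -m creep '[[0,0,0.5,0,0,0,0],[0,0,0,0,0,0,0],[0,0,0.5,0,0,0,0],[0,0,0,0,0,0,0],[0,0,0.5,0,0,0,0],[0,0,0,0,0,0,0],[0,0,0,0,0,0,0],[0,0,0,0,0,0,0],[0,0,0,0,0,0,0],[0,0,0,0,0,0,0]]'
python3 -m creep '[[0,0,0.5,0,0,0,0],[0,0,0,0,0,0,0],[0,0,0.5,0,0,0,0],[0,0,0,0,0,0,0],[0,0,0.5,0,0,0,0],[0,0,0,0,0,0,0],[0,0,0,0,0,0,0],[0,0,0,0,0,0,0],[0,0,0,0,0,0,0],[0,0,0,0,0,0,0]]'
```

```text
time_s: 28.6
tcp_pos: [0.5506, -0.0567, 0.0113]
ee_rot: [[0.07, 0.998, 0.0], [0.998, -0.07, -0.0], [-0.0, 0.0, -1.0]]
wrist_force: [0.3, 0.2, -1.8]
gripper_width: 0.209
time_s: 29.85
tcp_pos: [0.5506, -0.0566, 0.0101]
ee_rot: [[0.069, 0.998, 0.0], [0.998, -0.069, 0.0], [0.0, 0.0, -1.0]]
wrist_force: [-2.6, 2.5, 4.4]
gripper_width: 0.206
```

Floor contact came at TCP z 0.0101, exactly 5 mm below the plate contact. I'll release and retreat.

```bash
python3 -m creep '[[0,0,-0.5,0,0,0,0],[0,0,0,0,0,0,0.5],[0,0,0,0,0,0,0.5],[0,0,0,0,0,0,0.5],[0,0,0,0,0,0,0.5],[0,0,0,0,0,0,0.5],[0,0,0,0,0,0,0.5],[0,0,-3,0,0,0,0.5],[0,0,-10,0,0,0,0.5],[0,0,-15,0,0,0,0.5]]'
python3 -m creep '[[0,0,-20,0,0,0,0.5],[0,0,-20,0,0,0,0.5],[0,-20,-20,0,0,0,0.5],[0,-25,-20,0,0,0,0.5],[0,-25,-10,0,0,0,0.5],[0,-25,0,0,0,0,0.5],[0,-25,0,0,0,0,0.5],[0,-15,0,0,0,0,0.5],[0,0,0,0,0,0,0.5],[0,0,0,0,0,0,0.5]]'
python3 - <<'E'
from h import *
go(.5,0,.1)
t=[]
for n in("top","side"):
    a=np.mean([capture(n)["color"].astype(float) for _ in range(4)],0)
    c=capture(n);x,y=np.round(proj(c,(.5505,-.058,.027))).astype(int)
    im=np.clip(a[y-30:y+30,x-30:x+30]*1.2,0,255).astype(np.uint8)
    t.append(cv2.resize(im,(400,400),interpolation=cv2.INTER_CUBIC))
    m=cv2.inRange(cv2.cvtColor(a.astype(np.uint8),cv2.COLOR_BGR2HSV),(15,80,60),(40,255,255));q=np.zeros_like(m);q[y-25:y+25,x-25:x+25]=m[y-25:y+25,x-25:x+25]
    cs,_=cv2.findContours(q,cv2.RETR_EXTERNAL,cv2.CHAIN_APPROX_NONE)
    if cs:
        e=cv2.fitEllipse(cv2.convexHull(max(cs,key=cv2.contourArea)));print(n,np.round(e[0],1),np.round(e[1],1),onz(c,e[0],.027).round(4))
cv2.imwrite("pics/end.png",np.hstack(t))
E
```

```text
time_s: 31.1
tcp_pos: [0.5505, -0.0567, 0.0391]
ee_rot: [[0.069, 0.998, -0.0], [0.998, -0.069, -0.0], [-0.0, -0.0, -1.0]]
wrist_force: [1.0, 0.0, 0.3]
gripper_width: 0.499
time_s: 32.35
tcp_pos: [0.417, -0.0472, 0.1288]
ee_rot: [[0.069, 0.998, 0.001], [0.998, -0.069, 0.0], [0.0, 0.001, -1.0]]
wrist_force: [-0.2, -0.1, -0.0]
gripper_width: 0.499
t 32.35 tcp [ 0.417  -0.0472  0.1288] yaw 86.02 down [ 0.0014  0.     -1.    ] F [-0.2 -0.1 -0. ] w 0.499 tool mm [52.8 79.5 28.9]
top [410.6 252.4] [29.4 30.3] [ 0.5501 -0.0575  0.027 ]
side [275.9 283. ] [26.7 29.3] [ 0.5512 -0.0582  0.027 ]
```

View pics/end.png

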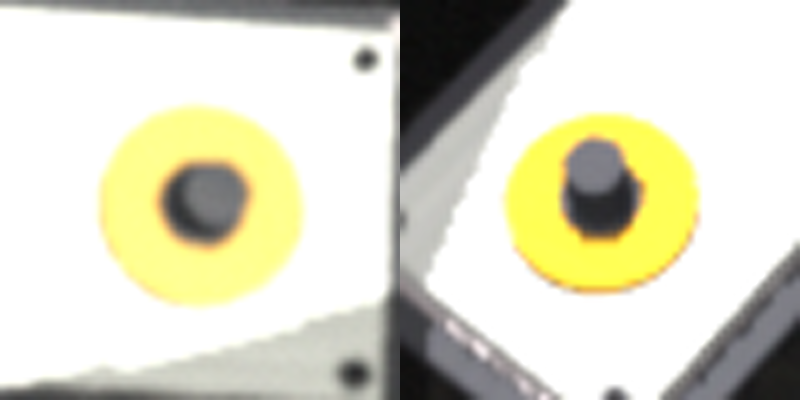

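Both views show the disc centred in the pocket, flat, with the stud upright. It is at (410.6,252.4) in the top view and (275.9,283.0) in the side view, and none of the pocket shows. The gripper is clear.

```bash
python3 -c "
from station import finish_job; print(finish_job())"
```

```text
the job is handed in; nothing more can be done
None
```

The brass disc is seated in the jig's pocket, flat and released, and I have handed the job in; no verdict is reported.

- **Grasp:** The first grasp closed on air above the stud. The pictures put the real fingertips about 22 mm above the reported TCP. I allowed for that, and the second grasp held at about 18 mm reported opening on the 20 mm stud.
- **Placing and sliding:** I set the disc on the plain end with about 7 N of contact and slid it about 98 mm along the plate at about that force. Once it was over the pocket and carrying no load, I lowered it in the gripper rather than letting it drop. The highest contact I read was about 7 N, though I only saw the force at the end of each call.
- **Last checks:** Contact with the pocket floor came 5.0 mm below contact with the plate, as expected for a fully seated disc. Both cameras then placed the disc within about 1 mm of the pocket centre measured at the start, with the stud upright. The arm was clear and read no force.
- **Not measured:** I never touched the bottle, tape or marker, but I did not measure them again at the end. I also did not measure the jig base itself, so I did not check the disc's distance from the unshifted pocket centre directly.

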